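# Take the lid off the blue bottle

### The arm

A 6-joint arm with a two-finger parallel gripper is mounted at the origin on the work surface. World frame = base frame: x ahead of the robot, y to its left, z up, the work surface at z = 0. Lengths are in mm, angles in rad, forces in N, time in s.
With the tool pointing down it reaches from about 250 to 800 mm from the base axis. Payload 3.9 kg.
Tool frame: the origin (TCP) lies on the centre line of the jaws, within the pads' length; the fingertips stand 25 mm ahead of it and the grasp point (between the pads) lies 6 mm ahead of it (r.tip_reach is the distance from the TCP to the fingertips, in mm); z points along the fingers, y is the line along which they close (so a half turn about z gives the same grasp; the last joint's range is limited). The gripper opens to 85 mm and grips with 20 to 120 N. Pads are 22 mm wide; open, the fingers measure 114 mm over their backs; the gripper's body (76 mm by 85 mm) begins 54 mm behind the grasp point. The pads swing forward as they close: fully open they stand 13 mm farther back than shut.
Start: joints at [1.33, 0.26, -0.138, 1.173, 0, 1.571], TCP at [125.198, 509.844, 256.304] pointing down, gripper open.
Joint ranges: [-2.78, 2.78], [-0.83, 1.72], [-1.28, 1.37], [-1.9, 2.12], [-1.57, 1.48], [-3.14, 3.14]. Speed limits (rad/s): [2.57, 2.57, 3.14, 3.14, 3.14, 3.14].

### API

Orientations are given as a rotation vector (axis times angle).
In Python, from cell import r, vision, order gives the robot as it stands. The module is installed in compiled form; this text tells all that it offers.
- The arm moves only by the tool drive_tool, never from a script. Its argument "rows" is a list of rows, each an object with "grip": the opening, from -1 (shut) to 1 (fully open); "translation": the shift along the tool's x, y, z in mm, a list of three; "twist": the turn about the tool's z in degrees. A call has 1 to 5 rows; each row is the pose to reach, as a shift and turn from the pose commanded when the call began, along the tool's axes at that moment; what a row does not reach only later rows make up. A row lasts 1/8 s, in which the tool goes at most 62.5 mm and 10.7 degrees, less where a joint would pass 70% of its speed; a pose out of reach is approached as far as the arm can. A call with a gripper value outside its range is refused whole. The fingers move at their own pace and stop on an object; "newtons" is the grip in N (left out, the last holds). Time passes only in rows, so rows that repeat a pose let the fingers close. It gives the time, the measured TCP pose, the force, the opening and the grip force at its end, in the units of the state.
- r.state(): the state, without advancing time (a new reading comes with each control period).
- vision.get_image(name): name is "scene" or "top" or "wrist"; returns a dict with "frame" (384x512x3 uint8, blue, green, red), "K" (3x3 intrinsics, pixels), "rvec" (rotation vector, rad) and "tvec" (3), from world to camera coordinates, as OpenCV has them. Camera axes: x right, y down, z forward; pixel columns grow to the right and rows downward; lengths in mm; the calibration is good to about 2 mm. A picture is of the moment at which its call begins. There is no depth.
- order.sign_off(): hands the job in; it is judged then, once.
The state is a dict: "t": time; "qpos": joint angles; "joint_vel": joint speeds; "joint_torque": joint torques, N m; "tcp_pos": TCP position; "orientation": TCP orientation; "wrist_force": force on the tool from outside, world axes, zero at the start; "moment": the same for the moment, N m; "width": finger opening in mm; "grasp_force": force on a finger pad.
Only numpy, scipy, OpenCV 4.12 (cv2) and the standard library are available. Lean on these libraries where they do the work, as an engineer would, in place of code of your own. Each camera call takes 0.05 s, during which the arm holds its last target. There are 200 camera calls.

### The job

Unscrew the white lid of the blue drinking bottle clamped in its holder, keep hold of it as the thread lets go and lift it off without dropping or tipping it. Then set it down gently, upright with its flip-top upwards, centred on the grey silicone ring, and let go. Leave the steel bottle with the black lid alone.

Things in the scene. Friction and masses are not known exactly. Their poses are not given: they have to be found in the camera images.
- lid_mid (a point): Centre of the white ribbed screw lid of the blue bottle, half-way up: 24 mm above its lower rim, 24 mm below its flat top; z up its axis. Round, 60 mm across, 48 mm high, 60 g, a 10 mm high blue flip-top above. Grip it across any diameter. To free it turn it counter-clockwise (from above) 60 to 85 degrees from its start, 75 is best, at constant height; then lift it 50 mm straight up.
- bottle: Blue bottle, 76 mm across, upright in a 100 mm wide steel holder fixed to the shelf; it cannot turn or tip. Origin: centre of the holder's underside, on the bottle's axis; shoulder 130 mm up, lid's rim 136, mouth of the neck 180, lid's flat top 184. The lid turns easily on its coarse thread; turned too little or far too much, lugs hold it down, and clockwise it meets a stop.
- ring: Flat grey silicone ring lying loose on the glass shelf, 80 mm outside diameter, 40 mm hole, 12 mm high. Origin: centre of its underside. The lid stands on its top face, lid_mid then 36 mm above the shelf.
- steel_bottle: To be left alone: a bare steel bottle with a black lid, of the same shape and size as the blue one, in the same kind of fixed holder. Origin: centre of the holder's underside. Which of the two bottles stands on the robot's left changes.
There are look-alikes about, which are no part of the job. There is more than one size of the ring; the job needs the smallest.

How it is judged:
By the outcome, as a careful person would: the job done as asked, in the order asked, and still so for the second after the job is handed in, with the robot touching nothing.
It also fails if it takes over 48 s, if anything falls off the work surface, if the arm or the gripper's body presses on something with over 40 N, if the wrist force passes 120 N, or if a joint passes its speed limit or range.

## Working session

There is one attempt and no reset: what is moved stays moved. The work goes in short steps, Python scripts to look and compute and a tool call to move; the robot and the scene stay as the last step left them, time stands still between calls to the robot, and variables do not carry over. Pictures are saved under pics/ and viewed, at most 10 in all, crops included, and the job is handed in when it is done.

Besides the shell and the picture viewer there is one more tool, called after "Call:" as name(argument=value, ...) on one line, values as JSON. drive_tool: Moves the arm, as the interface text tells. Its arguments: {"type":"object","properties":{"rows":{"type":"array"},"newtons":{"type":"number"}},"required":["rows"]}

```bash
mkdir -p pics
cat > h.py <<'E'
import numpy as np, cv2
from cell import r, vision, order
def cam(n):
    d=vision.get_image(n); R=cv2.Rodrigues(np.array(d["rvec"],float))[0]
    return d["frame"],np.array(d["K"],float),R,np.array(d["tvec"],float).ravel()
def onplane(c,u,v,z):
    _,K,R,t=c; C=-R.T@t; d=R.T@np.linalg.solve(K,[u,v,1]); return C+d*(z-C[2])/d[2]
def proj(c,p):
    _,K,R,t=c; q=K@(R@np.array(p,float)+t); return q[:2]/q[2]
E
python3 - <<'E'
from h import *
a=cam("scene");b=cam("top")
cv2.imwrite("pics/s1.png",a[0]);cv2.imwrite("pics/t1.png",b[0])
for c in(a,b): print(-c[2].T@c[3])
s=r.state();print(s["t"],s["tcp_pos"],s["orientation"],s["width"],r.tip_reach)
E
```

```text
[ 933.44817912 -564.19777365  714.72070042]
[383.83070052   4.2001905  965.40875387]
0.1 [125.04592847 509.30343609 255.53666267] [-3.77261049e-01 -3.11862229e+00  2.76791681e-03] 85.43657219732067 25.0
```

View pics/s1.png

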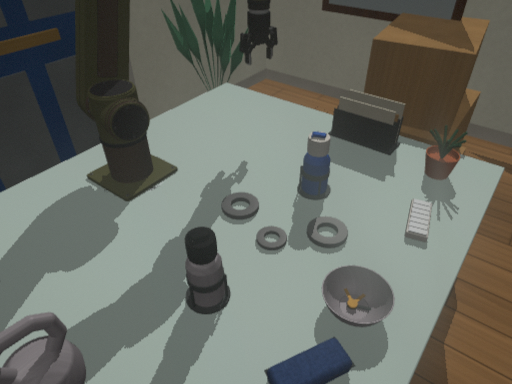

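View pics/t1.png

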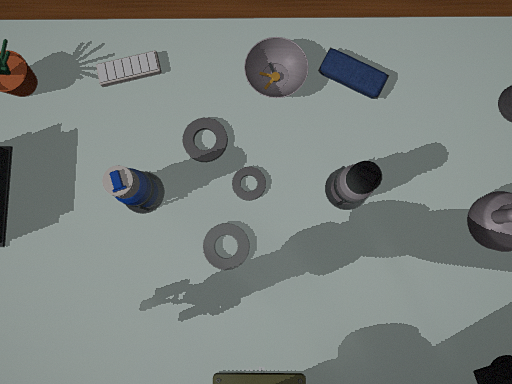

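The scene view shows the blue bottle with its white lid at (318,145) and the small ring at (271,238). The top view shows the lid at (118,180), the small ring at (249,183), and two larger look-alike rings at (205,139) and (227,245). Next I'll triangulate both targets.

```bash
cat > m.py <<'E'
from h import *
from scipy.optimize import least_squares
def blob(m,seed,k=3):
    n,l,st,ce=cv2.connectedComponentsWithStats(m.astype(np.uint8))
    i=min((i for i in range(1,n) if st[i,4]>20),key=lambda i:np.hypot(*(ce[i]-seed)))
    return (l==i),st[i]
def ringc(c,seed,w=28):
    g=cv2.cvtColor(c[0],cv2.COLOR_BGR2HSV); 
    m=(g[...,2]<150)&(g[...,1]<30)
    M=np.zeros_like(m);x,y=seed;M[y-w:y+w,x-w:x+w]=m[y-w:y+w,x-w:x+w]
    b,st=blob(M,seed); cs,h=cv2.findContours(b.astype(np.uint8),cv2.RETR_CCOMP,cv2.CHAIN_APPROX_NONE)
    return st,[cv2.fitEllipse(q) for q in cs if len(q)>10]
def tri(c1,p1,c2,p2):
    f=lambda X:np.r_[proj(c1,X)-p1,proj(c2,X)-p2]
    s=least_squares(f,[400,100,50]); return s.x,s.fun
E
python3 - <<'E'
from m import *
a=cam("scene");b=cam("top")
ra=ringc(a,(271,238),20);rb=ringc(b,(249,183),22)
print(ra);print(rb)
print(tri(a,ra[1][0][0],b,rb[1][0][0]))
for z in(0,12,30):print(z,onplane(b,*rb[1][0][0],z),onplane(a,*ra[1][0][0],z))
# lid white and blue flip-top
for c,s in((a,(318,145)),(b,(118,180))):
    x,y=s;p=c[0][y-32:y+60,x-32:x+60]
    g=cv2.cvtColor(c[0],cv2.COLOR_BGR2HSV)
    for dx,dy in((0,0),(-8,0),(8,0),(0,-10),(0,10),(-25,0)): print(s,dx,dy,g[y+dy,x+dx],end=' ')
    print()
sc=np.hstack([cv2.resize(a[0][110:210,265:365],(400,400),interpolation=0),cv2.resize(b[0][140:240,80:180],(400,400),interpolation=0)])
cv2.imwrite("pics/c1.png",sc)
E
```

```text
(array([255, 225,  36,  30, 795], dtype=int32), [((271.7879638671875, 239.75233459472656), (28.468032836914062, 36.17172622680664), 76.98905181884766), ((270.2874450683594, 239.58978271484375), (4.391946792602539, 10.893572807312012), 102.16309356689453)])
(array([ 227,  161,   44,   40, 1162], dtype=int32), [((248.67349243164062, 180.37232971191406), (35.42456817626953, 46.7332649230957), 123.93059539794922), ((250.89842224121094, 182.39942932128906), (11.716594696044922, 15.201043128967285), 160.42697143554688)])
(array([534.73430553,  22.81994829,   1.45709547]), array([ 0.98086465, -0.15421756,  0.59658515,  0.67986174]))
0 [536.59265371  24.26731584   0.        ] [532.19803104  22.03678059   0.        ]
12 [534.69382751  24.01788211  12.        ] [538.93493088  12.19403412  12.        ]
30 [531.8455882   23.64373152  30.        ] [549.04028065  -2.57008558  30.        ]
(318, 145) 0 0 [36 14 90] (318, 145) -8 0 [38 11 90] (318, 145) 8 0 [30 12 88] (318, 145) 0 -10 [111  96  88] (318, 145) 0 10 [38 11 92] (318, 145) -25 0 [ 69  20 166] 
(118, 180) 0 0 [110 200 125] (118, 180) -8 0 [ 16  21 155] (118, 180) 8 0 [ 20  15 104] (118, 180) 0 -10 [ 0  6 81] (118, 180) 0 10 [115 110 102] (118, 180) -25 0 [ 81  17 154]
```

View pics/c1.png

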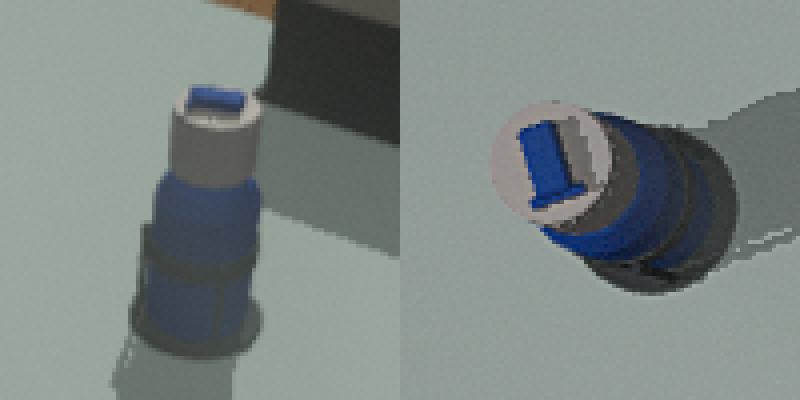

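The crop shows the lid's flat top centred at about (319.5,136) in the scene view and (117.8,181) in the top view. The flip-top sits on it. I'll fit these properly and use a tighter mask for the ring.

Run:
```python
from m import *
a=cam("scene");b=cam("top")
print(tri(a,(319.5,136),b,(117.8,181)))
for z in(184,194): print(z,onplane(b,117.8,181,z),onplane(a,319.5,136,z))
for c,s,w in((a,(271,238),20),(b,(249,183),22)):
    g=cv2.cvtColor(c[0],cv2.COLOR_BGR2GRAY);x,y=s
    print(g[y,x-w:x+w+1].tolist()); print(g[y-w:y+w+1,x].tolist())
sc=np.hstack([cv2.resize(a[0][213:263,246:296],(400,400),interpolation=0),cv2.resize(b[0][158:208,224:274],(400,400),interpolation=0)])
cv2.imwrite("pics/c2.png",sc)
```

```text
(array([507.36083122, 274.15769976, 182.04310728]), array([-0.73465041,  0.20358339, -0.3202692 , -0.42832567]))
184 [506.2165717  272.82501092 184.        ] [509.98473999 273.2352567  184.        ]
194 [504.65035081 269.38731177 194.        ] [517.96376622 257.45609019 194.        ]
[161, 161, 162, 162, 161, 108, 98, 98, 101, 102, 103, 104, 106, 109, 133, 140, 157, 143, 156, 144, 140, 141, 140, 118, 112, 112, 113, 107, 101, 105, 107, 108, 109, 110, 113, 89, 150, 124, 112, 112, 111]
[161, 159, 160, 161, 161, 161, 162, 144, 118, 106, 106, 105, 92, 70, 62, 72, 100, 112, 113, 112, 140, 161, 161, 152, 126, 104, 104, 104, 103, 85, 63, 63, 91, 112, 112, 111, 141, 161, 161, 160, 162]
[151, 154, 153, 155, 155, 75, 82, 84, 88, 87, 89, 85, 84, 60, 112, 110, 110, 105, 113, 161, 156, 156, 152, 152, 153, 154, 153, 153, 155, 157, 109, 78, 81, 87, 84, 84, 79, 83, 70, 112, 107, 107, 103, 104, 116]
[154, 154, 152, 157, 155, 87, 77, 81, 85, 81, 83, 83, 85, 82, 82, 165, 156, 151, 154, 151, 154, 152, 152, 155, 155, 156, 157, 158, 111, 106, 81, 81, 87, 88, 88, 88, 89, 88, 88, 87, 163, 157, 150, 153, 153]
```

View pics/c2.png

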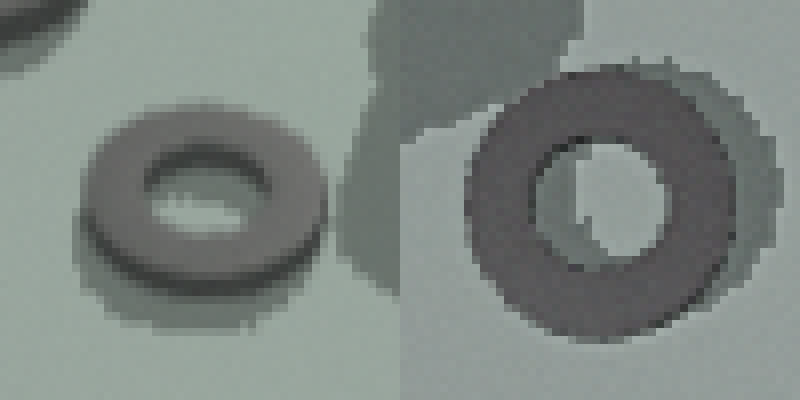

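The ring's top face is centred at (271.0,235.9) in the scene view and (248.7,183.1) in the top view.

```bash
cat >> m.py <<'E'
def shift(target):
    s=r.state();R=cv2.Rodrigues(np.array(s["orientation"],float))[0]
    d=R.T@(np.array(target,float)-s["tcp_pos"]); return d,R
E
python3 - <<'E'
from m import *
a=cam("scene");b=cam("top")
print(tri(a,(271.0,235.9),b,(248.7,183.1)),onplane(b,248.7,183.1,12),onplane(a,271,235.9,12))
d,R=shift((508,273,266));print(d);print(R.round(3))
E
```

```text
(array([528.38162739,  23.87523144,  10.33843417]), array([ 0.06625134, -0.01029603,  0.04001878,  0.04549496])) [528.23771075  23.93495698  12.        ] [529.22160063  22.35503916  12.        ]
[-428.23647441 -138.64434248   -9.78552186]
[[-0.971  0.238 -0.   ]
 [ 0.238  0.971 -0.   ]
 [ 0.    -0.    -1.   ]]
```

Call:
drive_tool(rows=[{"grip": 1, "translation": [-57, -18, -6], "twist": 0}, {"grip": 1, "translation": [-114, -37, -10], "twist": 0}, {"grip": 1, "translation": [-171, -55, -10], "twist": 0}, {"grip": 1, "translation": [-228, -74, -10], "twist": 0}, {"grip": 1, "translation": [-285, -92, -10], "twist": 0}])

```text
t: 1.02
tcp_pos: [381.6, 351.4, 266.5]
orientation: [0.377, 3.118, 0.001]
wrist_force: [0.6, 0.6, 0.8]
width: 85.6
grasp_force: 0.0
```

Run:
```python
from m import *
d,R=shift((508,273,266));print(d);print(R.round(3)); print(r.state()["qpos"])
```

```text
[-141.46550733  -46.00552896    0.55325726]
[[-0.971  0.238  0.001]
 [ 0.238  0.971  0.001]
 [-0.     0.001 -1.   ]]
[ 7.44169820e-01  2.44523819e-01 -1.32411620e-01  1.19302875e+00
  1.45525520e-04  9.84900194e-01]
```

Call:
drive_tool(rows=[{"grip": 1, "translation": [-55, -18, 0], "twist": 0}, {"grip": 1, "translation": [-100, -33, 0], "twist": 0}, {"grip": 1, "translation": [-141, -46, 0], "twist": 0}, {"grip": 1, "translation": [-141, -46, 0], "twist": 0}, {"grip": 1, "translation": [-141, -46, 0], "twist": 0}])

```text
t: 1.65
tcp_pos: [505.6, 274.2, 266.1]
orientation: [-0.378, -3.118, 0.0]
wrist_force: [0.5, 0.4, 0.0]
width: 85.5
grasp_force: 0.0
```

Run:
```python
from m import *
c=cam("wrist"); s=r.state(); print(s["tcp_pos"],s["t"])
print(-c[2].T@c[3], proj(c,(508,273,184)),proj(c,(508,273,194)))
cv2.imwrite("pics/w1.png",c[0])
```

```text
[505.1486992  274.54905545 266.2281871 ] 1.7
[437.33837681 291.99141964 383.72328604] [254.49225829 206.18981053] [254.39562278 211.01595193]
```

View pics/w1.png

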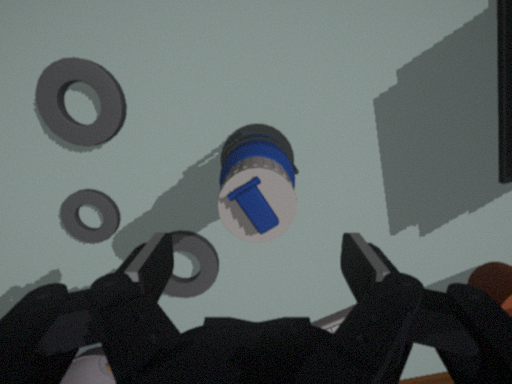

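The wrist view shows the lid's white top at about (258,204), spanning x 218–297 and y 167–242, between the open fingers. The small ring is at (90,216).

Run:
```python
from m import *
c=cam("wrist")
hsv=cv2.cvtColor(c[0],cv2.COLOR_BGR2HSV); print(hsv[190,225],hsv[204,290],hsv[60,300],hsv[155,258])
m=np.zeros((384,512),bool); m[160:250,210:305]=((hsv[...,0]<40)&(hsv[...,2]>125))[160:250,210:305]
b,st=blob(m,(258,204)); q=cv2.convexHull(np.argwhere(b)[:,::-1].astype(np.int32)); e=cv2.fitEllipse(q)
print(st,e,onplane(c,*e[0],184))
L=onplane(c,*e[0],184)
for u,v in((90,216),): print(onplane(c,u,v,12))
print(shift((L[0],L[1],166)))
```

```text
[  5  11 140] [  5  11 141] [ 83  23 145] [110 181 114]
[ 218  169   78   74 2385] ((256.762451171875, 205.21986389160156), (73.44857025146484, 78.15962982177734), 83.3781509399414) [507.34223317 275.16704208 184.        ]
[527.61857733  28.7418115   12.        ]
(array([ -2.22917643,   0.93806544, 100.31500696]), array([[-9.71452453e-01,  2.37233603e-01, -5.90554007e-04],
       [ 2.37233654e-01,  9.71452620e-01, -1.77437485e-05],
       [ 5.69485824e-04, -1.57336493e-04, -9.99999825e-01]]))
```

Call:
drive_tool(rows=[{"grip": 1, "translation": [-1.5, 0.5, 30], "twist": 0}, {"grip": 1, "translation": [-1.5, 0.5, 60], "twist": 0}, {"grip": 1, "translation": [-1.5, 0.5, 85], "twist": 0}, {"grip": 1, "translation": [-1.5, 0.5, 100], "twist": 0}, {"grip": 1, "translation": [-1.5, 0.5, 100], "twist": 0}])

```text
t: 2.38
tcp_pos: [506.4, 274.5, 165.5]
orientation: [-0.375, -3.117, 0.002]
wrist_force: [-0.1, 0.7, 0.3]
width: 85.2
grasp_force: 0.0
```

Call:
drive_tool(rows=[{"grip": -0.2, "translation": [0, 0, 0], "twist": 0}, {"grip": -0.2, "translation": [0, 0, 0], "twist": 0}, {"grip": -0.2, "translation": [0, 0, 0], "twist": 0}, {"grip": -0.2, "translation": [0, 0, 0], "twist": 0}, {"grip": -0.2, "translation": [0, 0, 0], "twist": 0}], newtons=40)

```text
t: 3.0
tcp_pos: [508.3, 274.6, 168.0]
orientation: [0.377, 3.117, 0.002]
wrist_force: [-2.4, -0.0, 6.1]
width: 60.1
grasp_force: 43.3
```

Call:
drive_tool(rows=[{"grip": -0.2, "translation": [0, 0, 0], "twist": -4}, {"grip": -0.2, "translation": [0, 0, 0], "twist": -9}, {"grip": -0.2, "translation": [0, 0, 0], "twist": -14}, {"grip": -0.2, "translation": [0, 0, 0], "twist": -20}, {"grip": -0.2, "translation": [0, 0, 0], "twist": -25}])

```text
t: 3.62
tcp_pos: [507.6, 274.4, 167.9]
orientation: [-0.311, 3.125, 0.001]
wrist_force: [-4.0, -1.8, 7.6]
width: 60.1
grasp_force: 43.3
```

Run:
```python
from m import *
c=cam("wrist");cv2.imwrite("pics/w2.png",c[0]);s=r.state();print(s["tcp_pos"],s["wrist_force"],s["moment"],s["qpos"],s["width"])
R=cv2.Rodrigues(np.array(s["orientation"],float))[0];print(np.degrees(np.arctan2(R[1,0],R[0,0])))
```

```text
[507.57836547 274.38906597 167.95572689] [-2.05985092 -0.26237723  6.91517237] [-0.32354561  0.43981069 -0.03692495] [ 4.95481380e-01  3.96281657e-01 -1.73659843e-01  9.99615009e-01
  2.03955972e-04  2.95191684e-01] 59.85433387821444
-168.52425644368324
```

View pics/w2.png

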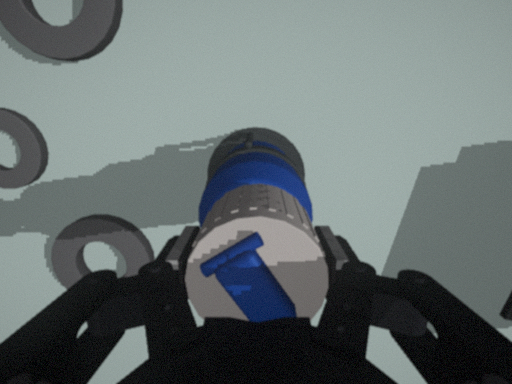

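The lid fills the gap between the pads at (258,265). The flip-top keeps its orientation in the wrist image, so the lid is turning with the gripper. I'll turn another 50°.

Call:
drive_tool(rows=[{"grip": -0.2, "translation": [0, 0, 0], "twist": -5}, {"grip": -0.2, "translation": [0, 0, 0], "twist": -10}, {"grip": -0.2, "translation": [0, 0, 0], "twist": -15}, {"grip": -0.2, "translation": [0, 0, 0], "twist": -20}, {"grip": -0.2, "translation": [0, 0, 0], "twist": -25}])

```text
t: 4.3
tcp_pos: [507.6, 274.0, 167.9]
orientation: [-0.979, 2.984, -0.001]
wrist_force: [-2.6, -1.9, 7.6]
width: 59.7
grasp_force: 43.2
```

Call:
drive_tool(rows=[{"grip": -0.2, "translation": [0, 0, 0], "twist": -6}, {"grip": -0.2, "translation": [0, 0, 0], "twist": -12}, {"grip": -0.2, "translation": [0, 0, 0], "twist": -19}, {"grip": -0.2, "translation": [0, 0, 0], "twist": -25}, {"grip": -0.2, "translation": [0, 0, 0], "twist": -25}])

```text
t: 4.92
tcp_pos: [508.0, 273.6, 167.9]
orientation: [-1.597, 2.704, -0.003]
wrist_force: [-2.1, -2.9, 7.0]
width: 60.2
grasp_force: 43.0
```

Run:
```python
from m import *
c=cam("wrist");s=r.state();print(s["tcp_pos"],s["wrist_force"],s["moment"],s["qpos"],s["width"])
R=cv2.Rodrigues(np.array(s["orientation"],float))[0];print(np.degrees(np.arctan2(R[1,0],R[0,0])))
for n in("w2",0):
    f=c[0] if n==0 else cv2.imread("pics/w2.png")
    h=cv2.cvtColor(f,cv2.COLOR_BGR2HSV);m=cv2.inRange(h,(100,120,30),(125,255,255));m[:225]=0;m[325:]=0;m[:,:190]=0;m[:,325:]=0
    b,_=blob(m>0,(255,270));print(cv2.fitEllipse(np.argwhere(b)[:,::-1].astype(np.int32)))
```

```text
[508.00408765 273.59949993 167.93328432] [-1.36324052 -3.65824877  6.84405084] [-0.72303029  0.31294821 -0.41663664] [ 0.49484317  0.39631475 -0.17367024  0.99959779 -0.0015861  -0.57158764] 60.056361527555204
-118.8980614183456
((250.4929656982422, 280.271728515625), (54.54293441772461, 83.24593353271484), 136.45462036132812)
((250.59072875976562, 280.4472961425781), (54.67080307006836, 83.07011413574219), 136.6795196533203)
```

The lid has turned 74.8° with no slip, so I'll lift it straight up.

Call:
drive_tool(rows=[{"grip": -0.2, "translation": [0, 0, -8], "twist": 0}, {"grip": -0.2, "translation": [0, 0, -20], "twist": 0}, {"grip": -0.2, "translation": [0, 0, -35], "twist": 0}, {"grip": -0.2, "translation": [0, 0, -50], "twist": 0}, {"grip": -0.2, "translation": [0, 0, -65], "twist": 0}])

```text
t: 5.6
tcp_pos: [507.5, 274.8, 232.9]
orientation: [-1.599, 2.703, 0.001]
wrist_force: [0.0, -0.1, -0.5]
width: 59.7
grasp_force: 46.5
```

Run:
```python
from m import *
c=cam("wrist");s=r.state();print(s["tcp_pos"],s["wrist_force"],s["width"],s["grasp_force"])
h=cv2.cvtColor(c[0],cv2.COLOR_BGR2HSV);m=cv2.inRange(h,(100,120,30),(125,255,255));m[:225]=0;m[325:]=0;m[:,:190]=0;m[:,325:]=0
b,_=blob(m>0,(255,270));print(cv2.fitEllipse(np.argwhere(b)[:,::-1].astype(np.int32)))
t=cam("top");cv2.imwrite("pics/l.png",np.hstack([c[0][::2,::2],cv2.resize(t[0][110:230,80:240],(256,192))]))
d,R=shift((528.5,24,240));print(d);print(R.round(3))
```

```text
[508.48035761 275.26990891 234.9864258 ] [0.29084984 0.80981531 0.021592  ] 59.89696523958085 46.54479056596756
((250.610595703125, 280.30548095703125), (54.6027946472168, 83.2384262084961), 136.6657257080078)
[ 210.61728247 -138.41661043   -6.56321544]
[[-0.481 -0.877  0.004]
 [-0.877  0.481  0.002]
 [-0.004 -0.002 -1.   ]]
```

View pics/l.png

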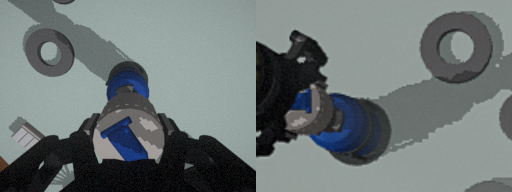

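The lid is off and held level, with the bare neck visible at (125,90) in the left half of the picture. I'll carry it to the ring.

Call:
drive_tool(rows=[{"grip": -0.2, "translation": [15, -10, 0], "twist": 0}, {"grip": -0.2, "translation": [48, -31, 0], "twist": 0}, {"grip": -0.2, "translation": [84, -55, 0], "twist": 0}, {"grip": -0.2, "translation": [120, -79, 0], "twist": 0}, {"grip": -0.2, "translation": [150, -98, 0], "twist": 0}])

```text
t: 6.32
tcp_pos: [520.2, 93.0, 230.5]
orientation: [1.597, -2.703, -0.0]
wrist_force: [0.2, 0.4, -0.5]
width: 59.6
grasp_force: 46.5
```

Call:
drive_tool(rows=[{"grip": -0.2, "translation": [30, -19, 0], "twist": 0}, {"grip": -0.2, "translation": [50, -33, 15], "twist": 0}, {"grip": -0.2, "translation": [60, -40, 40], "twist": 0}, {"grip": -0.2, "translation": [60, -40, 70], "twist": 0}, {"grip": -0.2, "translation": [60, -40, 90], "twist": 0}])

```text
t: 6.95
tcp_pos: [525.3, 22.4, 139.2]
orientation: [1.596, -2.702, -0.002]
wrist_force: [-0.5, -0.7, -1.3]
width: 59.6
grasp_force: 46.5
```

Run:
```python
from m import *
c=cam("wrist");s=r.state();print(s["tcp_pos"],s["wrist_force"],s["width"],s["t"],s["qpos"])
a=cam("scene");b=cam("top")
print(proj(c,(528.5,24,12)))
cv2.imwrite("pics/p1.png",np.hstack([c[0],np.vstack([cv2.resize(a[0][165:260,215:341],(252,190)),cv2.resize(b[0][135:232,185:311],(252,194))])]))
d,R=shift((528.5,24,44));print(d);print(R.round(4))
```

```text
[523.90002244  22.478687   137.0074175 ] [-1.16856098  0.07978949 -3.06945073] 59.73605658827212 7.0 [ 4.30600711e-02  3.44022891e-01 -3.45946523e-01  8.88181998e-01
 -3.19400397e-04 -1.02396886e+00]
[253.65754822 187.98366218]
[-2.66291834 -2.59447176 95.86707422]
[[-4.824e-01 -8.759e-01 -4.300e-03]
 [-8.759e-01  4.824e-01 -4.000e-04]
 [ 2.400e-03  3.600e-03 -1.000e+00]]
```

View pics/p1.png

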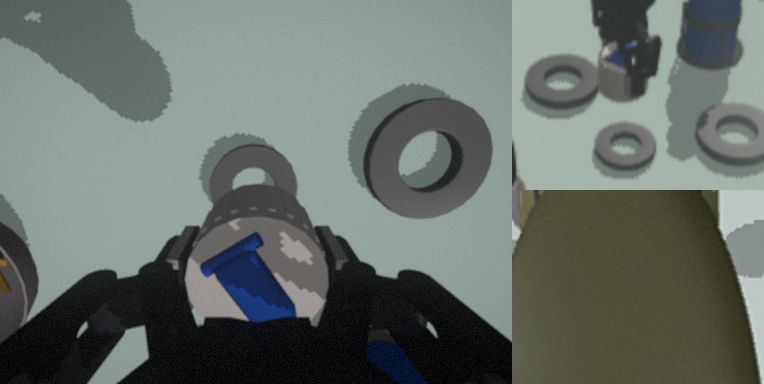

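The wrist view shows the small ring peeking out behind the lid, spanning about x 210–297 with its top edge at about v=145. The lid's top spans x 186–329. I'll fit both in this one camera to get the relative offset.

Run:
```python
from m import *
c=cam("wrist")
P=[np.array(r.state()["tcp_pos"])]
for i in range(5): cam("scene");P.append(np.array(r.state()["tcp_pos"]))
P=np.array(P);print(P.round(1).tolist());T=P.mean(0);print(T)
g=cv2.cvtColor(c[0],cv2.COLOR_BGR2GRAY)
def circ(pts,z,rad):
    X=np.array([onplane(c,u,v,z)[:2] for u,v in pts])
    f=lambda p:np.hypot(*(X-p).T)-rad
    s=least_squares(f,X.mean(0),loss="soft_l1"); return s.x,s.fun.std(),len(X)
# ring outer upper edge: hsv
hsv=cv2.cvtColor(c[0],cv2.COLOR_BGR2HSV)
print(hsv[155,255],hsv[140,280],hsv[150,215],hsv[178,288],hsv[185,300])
m=np.zeros(g.shape,bool);m[140:184,205:302]=((hsv[...,0]<30)|(hsv[...,0]>140))[140:184,205:302]&(g<130)[140:184,205:302]
m=cv2.morphologyEx(m.astype(np.uint8),cv2.MORPH_OPEN,np.ones((3,3)))
pts=[]
for u in range(222,288): 
    w=np.flatnonzero(m[:,u]); 
    if len(w): pts.append((u,w[0]-.5))
print(pts[::8],circ(pts,12,40))
# lid top rim: bright non-green
zt=T[2]-8+24
m=np.zeros(g.shape,bool);m[205:318,180:335]=(((hsv[...,0]<40)|(hsv[...,0]>140))&(g>100))[205:318,180:335]
q=[];
for v in range(245,290,3):
    w=np.flatnonzero(m[v]); 
    if len(w): q.append((v,w[0],w[-1]))
print(q)
pts=[(w0-.5,v) for v,w0,w1 in q]+[(w1+.5,v) for v,w0,w1 in q]
print(circ(pts,zt,30))
```

```text
[[526.5, 23.2, 141.0], [527.3, 23.4, 141.7], [527.8, 23.6, 142.1], [528.0, 23.7, 142.3], [528.1, 23.8, 142.3], [528.0, 23.9, 142.3]]
[527.62707381  23.57929796 141.96066435]
[84 15 86] [ 83  25 166] [ 79  18 114] [120   3  83] [ 84  22 166]<stdin>:10: RuntimeWarning: Mean of empty slice.
  ret = ret.dtype.type(ret / rcount)
Traceback (most recent call last):
ValueError: Initial guess is outside of provided bounds
```

Run:
```python
from m import *
c=cam("wrist");T=np.array(r.state()["tcp_pos"]);print(T)
g=cv2.cvtColor(c[0],cv2.COLOR_BGR2GRAY)
def circ(pts,z,rad):
    X=np.array([onplane(c,u,v,z)[:2] for u,v in pts])
    s=least_squares(lambda p:np.hypot(*(X-p).T)-rad,X.mean(0),loss="soft_l1"); return s.x,s.fun.std(),len(X)
m=np.zeros(g.shape,np.uint8);m[135:184,205:302]=(g<100)[135:184,205:302]
m=cv2.morphologyEx(m,cv2.MORPH_OPEN,np.ones((3,3)))
pts=[(u,np.flatnonzero(m[:,u])[0]-.5) for u in range(222,288) if m[:,u].any()]
print(pts[::8],circ(pts,12,40))
m=np.zeros(g.shape,bool);m[205:318,175:340]=(g>95)[205:318,175:340]
q=[(v,*np.flatnonzero(m[v,188:])[[0]]+188,258+np.argmin(m[v,300:])+42) for v in range(250,300,4)]
print(g[265,180:200].tolist(),g[265,315:340].tolist())
print(shift((528.5,24,44))[0])
```

```text
[527.96346095  23.88921624 142.16851066]
[(222, np.float64(154.5)), (230, np.float64(147.5)), (238, np.float64(142.5)), (246, np.float64(140.5)), (254, np.float64(139.5)), (262, np.float64(139.5)), (270, np.float64(141.5)), (278, np.float64(146.5)), (286, np.float64(152.5))] (array([529.2650311 ,  23.43301929]), np.float64(0.4236921014097714), 66)
[44, 40, 38, 25, 30, 24, 63, 115, 143, 150, 151, 151, 149, 151, 149, 153, 151, 153, 148, 124] [105, 99, 101, 101, 101, 104, 101, 105, 103, 102, 106, 87, 57, 32, 17, 24, 29, 36, 29, 29, 46, 74, 78, 81, 83]
[-0.26960414 -0.27106096 98.16929495]
```

Call:
drive_tool(rows=[{"grip": -0.2, "translation": [0, -0.5, 25], "twist": 0}, {"grip": -0.2, "translation": [0, -0.5, 50], "twist": 0}, {"grip": -0.2, "translation": [0, -0.5, 72], "twist": 0}, {"grip": -0.2, "translation": [0, -0.5, 86], "twist": 0}, {"grip": -0.2, "translation": [0, -0.5, 90], "twist": 0}])

```text
t: 8.07
tcp_pos: [527.5, 23.7, 50.8]
orientation: [1.599, -2.703, -0.001]
wrist_force: [-0.7, 0.2, 0.4]
width: 59.9
grasp_force: 46.5
```

Call:
drive_tool(rows=[{"grip": -0.2, "translation": [0, 0, 0], "twist": 0}, {"grip": -0.2, "translation": [0, 0, 1], "twist": 0}, {"grip": -0.2, "translation": [0, 0, 2], "twist": 0}, {"grip": -0.2, "translation": [0, 0, 3], "twist": 0}, {"grip": -0.2, "translation": [0, 0, 4], "twist": 0}])

```text
t: 8.7
tcp_pos: [527.8, 23.6, 47.3]
orientation: [-1.599, 2.704, -0.0]
wrist_force: [-0.1, 0.3, -0.1]
width: 59.8
grasp_force: 46.5
```

Call:
drive_tool(rows=[{"grip": -0.2, "translation": [0, 0, 1], "twist": 0}, {"grip": -0.2, "translation": [0, 0, 2], "twist": 0}, {"grip": -0.2, "translation": [0, 0, 3], "twist": 0}, {"grip": -0.2, "translation": [0, 0, 3], "twist": 0}, {"grip": -0.2, "translation": [0, 0, 3], "twist": 0}])

```text
t: 9.32
tcp_pos: [527.8, 23.6, 44.3]
orientation: [1.599, -2.704, -0.0]
wrist_force: [-0.1, -0.5, -1.1]
width: 59.9
grasp_force: 46.5
```

Call:
drive_tool(rows=[{"grip": -0.2, "translation": [-0.4, -0.6, 0], "twist": 0}, {"grip": -0.2, "translation": [-0.4, -0.6, 0.5], "twist": 0}, {"grip": -0.2, "translation": [-0.4, -0.6, 1], "twist": 0}, {"grip": -0.2, "translation": [-0.4, -0.6, 1], "twist": 0}, {"grip": -0.2, "translation": [-0.4, -0.6, 1], "twist": 0}])

```text
t: 9.95
tcp_pos: [528.7, 23.7, 44.1]
orientation: [-1.599, 2.703, -0.001]
wrist_force: [-1.7, -0.1, 6.1]
width: 59.9
grasp_force: 46.9
```

Contact at 6 N. I'll release the lid.

Call:
drive_tool(rows=[{"grip": 0.45, "translation": [0, 0, 0], "twist": 0}, {"grip": 0.55, "translation": [0, 0, 0], "twist": 0}, {"grip": 0.75, "translation": [0, 0, 0], "twist": 0}, {"grip": 1, "translation": [0, 0, 0], "twist": 0}, {"grip": 1, "translation": [0, 0, 0], "twist": 0}])

```text
t: 10.58
tcp_pos: [528.5, 23.7, 43.2]
orientation: [1.599, -2.704, -0.0]
wrist_force: [0.0, -0.0, -0.5]
width: 85.2
grasp_force: 0.0
```

Call:
drive_tool(rows=[{"grip": 1, "translation": [0, 0, 0], "twist": 0}, {"grip": 1, "translation": [0, 0, -10], "twist": 0}, {"grip": 1, "translation": [0, 0, -30], "twist": 0}, {"grip": 1, "translation": [0, 0, -60], "twist": 0}, {"grip": 1, "translation": [0, 0, -100], "twist": 0}])

```text
t: 11.2
tcp_pos: [527.8, 23.6, 144.2]
orientation: [1.599, -2.703, -0.001]
wrist_force: [0.4, 0.2, 0.7]
width: 85.4
grasp_force: 0.0
```

Call:
drive_tool(rows=[{"grip": 1, "translation": [0, 0, -40], "twist": 0}, {"grip": 1, "translation": [0, 0, -80], "twist": 0}, {"grip": 1, "translation": [0, 0, -80], "twist": 0}, {"grip": 1, "translation": [0, 0, -80], "twist": 0}, {"grip": 1, "translation": [0, 0, -80], "twist": 0}])

```text
t: 11.82
tcp_pos: [527.4, 23.6, 222.0]
orientation: [1.598, -2.702, -0.002]
wrist_force: [-0.2, 0.3, 0.0]
width: 85.2
grasp_force: 0.0
```

Run:
```python
from m import *
c=cam("wrist");a=cam("scene");s=r.state();print(s["t"],s["tcp_pos"],s["width"],s["wrist_force"])
cv2.imwrite("pics/f.png",np.hstack([c[0],cv2.resize(a[0][190:260,230:310],(280,384)[::1])]))
hsv=cv2.cvtColor(c[0],cv2.COLOR_BGR2HSV);print(proj(c,(528.7,23.7,60)),proj(c,(528.7,23.7,12)))
```

```text
11.925 [527.65519681  23.60895037 222.06444773] 85.51060053471903 [ 0.19926057 -1.04430226  0.93205762]
[254.85190991 176.04633154] [254.98317811 166.13625599]
```

View pics/f.png

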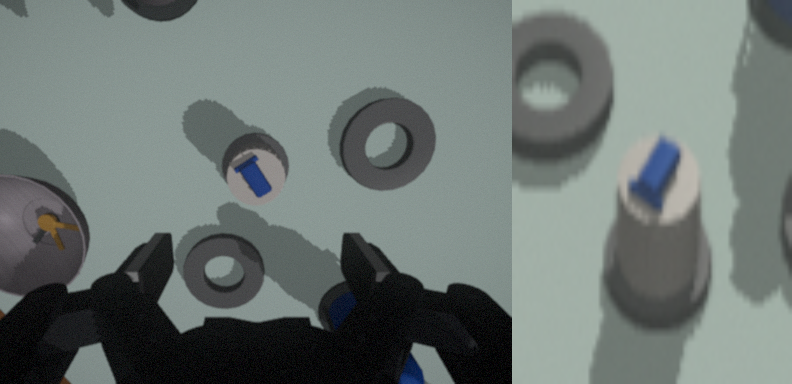

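The lid stands upright at (257,177) on the small ring, with its flip-top up. It is centred to within about 2 mm, and the gripper is clear.

```bash
python3 -c "
from cell import order
print(order.sign_off())"
```

```text
the job is handed in; nothing more can be done
None
```

I unscrewed the white lid by 75°, lifted it off and set it upright on the smallest grey ring, about 2 mm off centre at most; I left the steel bottle alone and handed in the job at about 12 s (verdict not shown).

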